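# Dry-lay the shelf and top of a plant stand

### The job

Dry-lay the cut pieces on the half-built plant stand, ready for nailing. First lay the short board level on the two cleats inside the stand, centred, as its lower shelf; only then lay the three long pieces across the two top rails, parallel, their ends even with the outsides of the rails: the wide board across the middle, the narrow flat slat in front of it, flush with the front ends of the rails, and the square batten behind it, flush with the back ends (the back is the side with the stretcher between the legs). Lay every piece down rather than dropping it, and do not shift the stand, the mallet or the screw jar.

Things in the scene. Friction and masses are not known exactly. Their poses are not given: they have to be found in the camera images.
- stand: Loose half-built pine stand, 260 (x, open front to back) by 300 (y) by 175 mm high; origin under its centre, on the bench, z up; front faces the robot within 20 deg. Top rails: y = +-116 to +-150, tops z = 175. Shelf cleats inside: y = +-88 to +-116, tops z = 85. Legs 34 mm square at the corners, 232 mm clear between the sides. Back stretcher: x = 104 to 122, z = 60 to 105.
- shelf_board: Short pine board, 212 mm long (its x) by 60 wide (its y) by 18 thick, 0.11 kg. Origin: centre of its underside. All four pieces lie flat on a fixed dark 6 mm sheet across the bench from the stand, in any order, about 96 mm between centre lines, lengthwise roughly along the robot's x. Its place: on both cleats, its length along the stand's y, centred at the stand's x = 0, y = 0.
- wide_board: Wide pine board, 300 mm long (its x) by 66 wide (its y) by 18 thick, 0.17 kg. Origin: centre of its underside. Its place: on both top rails, its length along the stand's y, centred at the stand's x = 0, y = 0.
- narrow_slat: Narrow flat pine slat, 300 mm long (its x) by 44 wide (its y) by 18 thick, 0.11 kg. Origin: centre of its underside. Its place: on both top rails, its front edge flush with their front ends: centred at the stand's x = -108 mm, y = 0.
- square_batten: Square pine batten, 300 mm long (its x), 36 wide (its y) and 36 high, 0.18 kg. Origin: centre of its underside. Its place: on both top rails, its back edge flush with their back ends: centred at the stand's x = +112 mm, y = 0.
- mallet: Bystander: joiner's mallet lying on the bench beyond the work; wooden head 70 x 100 x 55 mm high, handle 170 mm long along its -x. Origin: on the bench under the middle of the head. Leave it alone.
- screw_jar: Bystander: upright yellow jar of screws with a black lid, 64 mm across, 75 mm tall, beyond the work, beside the mallet. Origin: centre of its underside. Leave it alone.

How it is judged:
By the outcome, as a careful person would: the job done as asked, in the order asked, and still so for the second after the job is handed in, with the robot touching nothing.
It also fails if it takes over 125 s, if anything falls off the work surface, if the arm or the gripper's body presses on something with over 40 N, if the wrist force passes 120 N, or if a joint passes its speed limit or range.

### The arm

A 6-joint arm with a two-finger parallel gripper is mounted at the origin on the work surface. World frame = base frame: x ahead of the robot, y to its left, z up, the work surface at z = 0. Lengths are in mm, angles in rad, forces in N, time in s.
With the tool pointing down it reaches from about 325 to 775 mm from the base axis. Payload 5.5 kg.
Tool frame: the origin (TCP) lies at the very end of the fingers, on their centre line; the grasp point (between the pads) lies 19 mm behind it; z points along the fingers, y is the line along which they close (so a half turn about z gives the same grasp; the last joint's range is limited). The gripper opens to 85 mm and grips with 20 to 120 N. Pads are 22 mm wide; open, the fingers measure 114 mm over their backs; the gripper's body (76 mm by 85 mm) begins 54 mm behind the grasp point. The pads swing forward as they close: fully open they stand 13 mm farther back than shut.
Start: joints at [1.15, 0.091, 1.231, -0, 1.82, -0.057], TCP at [213.502, 560.744, 231.275] pointing down, gripper open.
Joint ranges: [-2.87, 2.87], [-0.86, 2.18], [0.17, 2.46], [-1.51, 4.65], [0.06, 2.69], [-2.65, 2.65]. Speed limits (rad/s): [2.57, 2.57, 3.01, 3.14, 3.14, 3.14].

### API

Orientations are given as a 3x3 rotation matrix whose columns are the frame's x, y, z axes.
In Python, from bench import manip gives the robot as it stands.
- The arm moves only by the tool servo_tool, never from a script. Its argument "steps" is a list of rows, each a list of 3 entries, a list of its own where there are three numbers: the opening in per cent of the stroke, from 0 (shut) to 100 (fully open), then the shift along the tool's x, y, z in mm, then the turn, a rotation vector about the tool's x, y, z in rad. In form: [[jaw, [tx, ty, tz], [wx, wy, wz]], ...]. A call has exactly 10 rows; each row shifts and turns the commanded pose from where the row before left it, along the tool's axes as they then stand; what a row does not reach is not made up. A row lasts 1/8 s, in which the tool goes at most 62.5 mm and 10.7 degrees, less where a joint would pass 70% of its speed; a pose out of reach is approached as far as the arm can. A call is refused whole if a number of a shift passes 62.5 or a number of a turn 0.188, either way. A call with a gripper value outside its range is refused whole. The fingers move at their own pace and stop on an object; "grip_force" is the grip in N (left out, the last holds). Time passes only in rows, so rows that do not move let the fingers close, or fill a call up. It gives the time, the measured TCP pose, the force, the opening and the grip force at its end, in the units of the state.
- manip.state(): the state, without advancing time (a new reading comes with each control period).
- manip.snapshot(name): name is "side" or "top"; returns a dict with "color" (400x640x3 uint8, red, green, blue), "fx", "fy", "cx", "cy" (pixels), "pose" (4x4, takes a point from camera to world coordinates). Camera axes: x right, y down, z forward; pixel columns grow to the right and rows downward; lengths in mm; the calibration is good to about 2 mm. A picture is of the moment at which its call begins. There is no depth.
- manip.job_done(): hands the job in; it is judged then, once.
The state is a dict: "t": time; "joint_positions": joint angles; "dq": joint speeds; "tau": joint torques, N m; "tool_pos": TCP position; "orientation": TCP orientation; "force": force on the tool from outside, world axes, zero at the start; "wrist_torque": the same for the moment, N m; "finger_gap": opening from 0.0 (shut) to 1.0 (fully open); "grasp_force": force on a finger pad.
Only numpy, scipy, OpenCV 4.12 (cv2) and the standard library are available. Lean on these libraries where they do the work, as an engineer would, in place of code of your own. Each camera call takes 0.05 s, during which the arm holds its last target. There are 200 camera calls.

## Working session

There is one attempt and no reset: what is moved stays moved. The work goes in short steps, Python scripts to look and compute and a tool call to move; the robot and the scene stay as the last step left them, time stands still between calls to the robot, and variables do not carry over. Pictures are saved under pics/ and viewed, at most 14 in all, crops included, and the job is handed in when it is done.

Besides the shell and the picture viewer there is one more tool, called after "Request:" in YAML: its name, and indented under it one key for each argument. servo_tool: Moves the arm, as the interface text tells. Its arguments: {"type":"object","properties":{"steps":{"type":"array"},"grip_force":{"type":"number"}},"required":["steps"]}

```bash
mkdir -p pics; ls; python3 - <<'E'
from bench import manip
import cv2
s=manip.state(); print({k:s[k] for k in('t','tool_pos','orientation','finger_gap','force')})
for n in('top','side'):
    d=manip.snapshot(n); cv2.imwrite(f'pics/{n}0.png',d['color'][:,:,::-1]); print(n,d['fx'],d['fy'],d['cx'],d['cy'],d['pose'])
E
```

```text
pics
{'t': 0.0, 'tool_pos': array([213.37437046, 560.46671185, 230.14262387]), 'orientation': array([[-9.34552479e-01,  3.55824360e-01, -8.30394398e-04],
       [ 3.55825301e-01,  9.34550777e-01, -1.78902458e-03],
       [ 1.39467203e-04, -1.96741270e-03, -9.99998055e-01]]), 'finger_gap': 0.9943215273486029, 'force': array([-0.41288071, -0.26389083, -0.55141345])}
top 444.02467515233 444.02467515233 321.92353441462797 201.49822648099047 [[-1.50960089e-03 -9.94960612e-01  1.00255183e-01  4.95792721e+02]
 [-9.99996515e-01  1.28484001e-03 -2.30641868e-03 -1.58900215e+01]
 [ 2.16598387e-03 -1.00258316e-01 -9.94959084e-01  1.24880935e+03]
 [ 0.00000000e+00  0.00000000e+00  0.00000000e+00  1.00000000e+00]]
side 397.7635439626667 397.7635439626667 318.0677910772479 199.4465907519465 [[ 9.75011412e-01 -1.55973011e-01  1.58193447e-01  4.54701658e+02]
 [-2.22115746e-01 -6.97775447e-01  6.81009560e-01 -7.55793829e+02]
 [ 4.16439216e-03 -6.99129348e-01 -7.14983086e-01  8.32569272e+02]
 [ 0.00000000e+00  0.00000000e+00  0.00000000e+00  1.00000000e+00]]
```

View pics/top0.png

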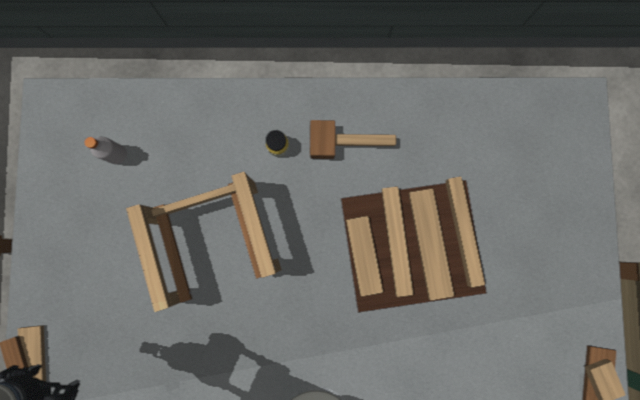

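View pics/side0.png

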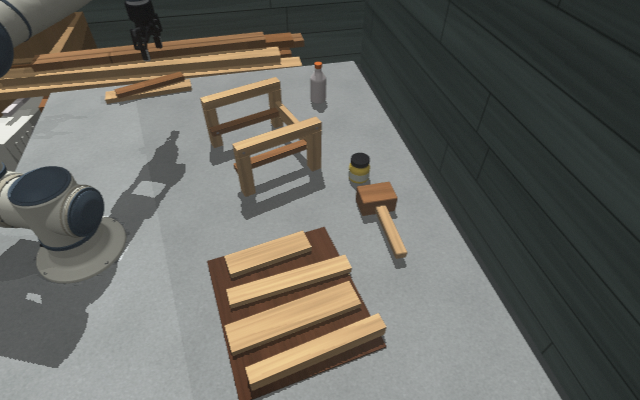

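The top view shows the stand at about (205,240) with its stretcher at the upper side. The jar is at (276,142) and the mallet at (322,140). The pieces on the sheet are the shelf at (365,257), long pieces at (398,243) and (467,232), and the wide board at (432,245). Next I'll segment and measure.

```bash
cat > h.py <<'E'
from bench import manip
import cv2, numpy as np
np.set_printoptions(precision=3,suppress=True)
def proj(d,P):
    P=np.asarray(P,float); T=np.linalg.inv(d['pose']); c=P@T[:3,:3].T+T[:3,3]
    return np.c_[d['fx']*c[:,0]/c[:,2]+d['cx'],d['fy']*c[:,1]/c[:,2]+d['cy']]
def unproj(d,uv,z):
    uv=np.atleast_2d(np.asarray(uv,float)); r=np.c_[(uv[:,0]-d['cx'])/d['fx'],(uv[:,1]-d['cy'])/d['fy'],np.ones(len(uv))]@d['pose'][:3,:3].T
    o=d['pose'][:3,3]; return o+r*((z-o[2])/r[:,2])[:,None]
def wood(d):
    h=cv2.cvtColor(d['color'],cv2.COLOR_RGB2HSV); return ((h[...,2]>125)&(h[...,1]>60)&(h[...,0]<30)).astype(np.uint8)
E
python3 - <<'E'
from h import *
d=manip.snapshot('top'); m=wood(d)
n,l,st,c=cv2.connectedComponentsWithStats(m)
for i in range(1,n):
    if st[i,4]<300: continue
    p=np.argwhere(l==i)[:,::-1].astype(np.float32)
    for z in((24,42) if c[i,0]>340 else (175,)):
        w=unproj(d,p,z)[:,:2].astype(np.float32); r=cv2.minAreaRect(w)
        px=st[i,4]; e=np.cov(w.T); ev,V=np.linalg.eigh(e)
        print(i,c[i],z,'rect',np.array(r[0]),np.array(r[1]),r[2],'mean',w.mean(0),'len/wid',np.sqrt(12*ev),'ang',np.arctan(V[1,1]/V[0,1]))
im=d['color'][:,:,::-1]
a=cv2.resize(im[165:320,335:495],None,fx=4,fy=4,interpolation=cv2.INTER_CUBIC)[:600]
cv2.imwrite('pics/c1.png',a)
cv2.imwrite('pics/c2.png',cv2.resize(im[165:315,110:310],None,fx=4,fy=4,interpolation=cv2.INTER_CUBIC))
E
```

```text
4 [365.832 138.993] 24 rect [ 795.893 -142.909] [163.432  27.039] 88.55347442626953 mean [ 795.766 -142.508] len/wid [ 27.284 166.613] ang 1.5497256420632755
4 [365.832 138.993] 42 rect [ 791.483 -141.042] [161.03   26.642] 88.55345153808594 mean [ 791.357 -140.647] len/wid [ 26.883 164.165] ang 1.5497255906198504
9 [240.376 220.772] 175 rect [519.996 237.188] [258.984 225.336] 19.047136306762695 mean [557.815 179.176] len/wid [144.827 281.698] ang 0.6945040479024339
10 [466.036 232.058] 24 rect [ 537.785 -414.946] [302.932  37.596] 10.518070220947266 mean [ 534.678 -415.556] len/wid [ 36.85  304.174] ang 0.18346847389456147
10 [466.036 232.058] 42 rect [ 537.168 -409.081] [298.48   37.044] 10.51806640625 mean [ 534.107 -409.682] len/wid [ 36.309 299.704] ang 0.1834684807014774
11 [397.034 241.377] 24 rect [ 510.943 -224.843] [298.306  45.005] 6.860119342803955 mean [ 509.377 -224.937] len/wid [ 44.954 298.009] ang 0.11952967600015366
11 [397.034 241.377] 42 rect [ 510.72  -221.773] [293.922  44.344] 6.860117435455322 mean [ 509.177 -221.864] len/wid [ 44.293 293.63 ] ang 0.119529676
[... 568 characters left out ...]
969 mean [ 469.34  -133.687] len/wid [ 60.227 210.611] ang 0.18525931116915742
14 [363.994 255.99 ] 42 rect [ 471.003 -131.869] [207.696  59.673] 10.484003067016602 mean [ 469.728 -131.956] len/wid [ 59.342 207.516] ang 0.1852593071562935
15 [ 31.821 342.943] 175 rect [263.712 669.54 ] [88.627 50.036] 7.18854284286499 mean [270.603 664.398] len/wid [38.386 88.777] ang 0.3225568015113545
21 [607.738 381.539] 24 rect [ 134.915 -781.091] [91.791 63.232] 20.22635841369629 mean [ 135.648 -780.305] len/wid [61.15  90.346] ang 0.3856664527782261
21 [607.738 381.539] 42 rect [ 140.218 -769.845] [90.442 62.303] 20.226381301879883 mean [ 140.941 -769.071] len/wid [60.252 89.019] ang 0.3856663803561623
```

View pics/c1.png

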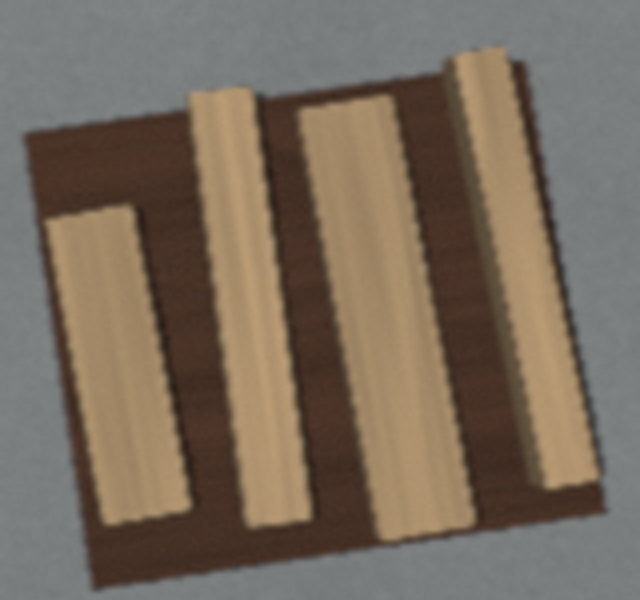

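View pics/c2.png

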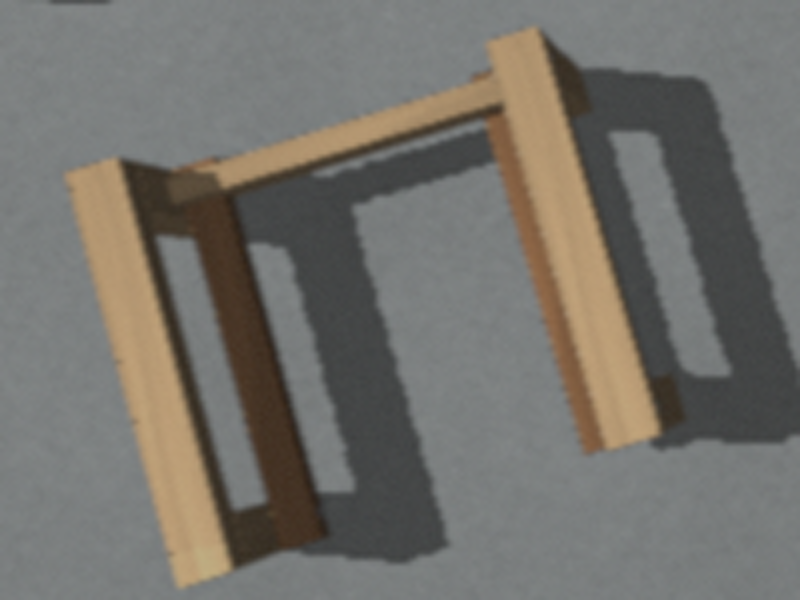

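The crops confirm the order from left to right: shelf, narrow slat (45 mm measured), wide board, batten (37 mm at z=42). In the stand crop the rail-top corners are at (66,178), (120,158), (233,568), (178,588) on the left and (487,42), (540,27), (660,432), (608,452) on the right.

```bash
cat >> h.py <<'E'
def fit2d(A,B):
    a=A-A.mean(0); b=B-B.mean(0); th=np.arctan2((a[:,0]*b[:,1]-a[:,1]*b[:,0]).sum(),(a*b).sum())
    R=np.array([[np.cos(th),-np.sin(th)],[np.sin(th),np.cos(th)]]); t=B.mean(0)-R@A.mean(0)
    return t,th,B-(A@R.T+t)
def rows(goal,yang,n,s=None):
    """n rows in tool axes to TCP goal with tool-y at world angle yang (deg); tool kept down"""
    s=s or manip.state(); R=s['orientation']; p=s['tool_pos'].copy()
    a=np.arctan2(R[1,1],R[0,1]); da=(np.radians(yang)-a+np.pi)%(2*np.pi)-np.pi
    w=round(-da/n,3); d=(np.asarray(goal)-p)/n
    print('total world',np.asarray(goal)-p,'turn per row',w)
    for k in range(n):
        y=np.array([np.cos(a),np.sin(a),0]); z=np.array([0,0,-1.]); x=np.cross(y,z)
        print([round(float(d@x)),round(float(d@y)),round(float(d@z))],[0,0,w]); a-=w
def st():
    s=manip.state(); print('t',s['t'],'p',s['tool_pos'],'yang',np.degrees(np.arctan2(s['orientation'][1,1],s['orientation'][0,1])),'z',s['orientation'][:,2],'gap',s['finger_gap'],'F',s['force'],'g',s['grasp_force'],'q6',s['joint_positions'][5]); return s
E
python3 - <<'E'
from h import *
d=manip.snapshot('top')
c=np.array([(66,178),(120,158),(233,568),(178,588),(487,42),(540,27),(660,432),(608,452)],float)
w=unproj(d,(c+.5)/4-.5+[110,165],175)[:,:2]
M=np.array([(130,150),(130,116),(-130,116),(-130,150),(130,-116),(130,-150),(-130,-150),(-130,-116)],float)
t,th,r=fit2d(M,w); print(t,np.degrees(th),r)
rows([470,-133,90],100.6,14)
E
```

```text
[510.277 275.22 ] 17.487857379496194 [[-3.169 -1.071]
 [-1.253 -0.856]
 [ 2.391  0.644]
 [ 1.036  0.384]
 [-0.062 -0.81 ]
 [-1.04  -0.606]
 [ 1.821  1.903]
 [ 0.275  0.412]]
total world [ 256.576 -693.581 -140.531] turn per row -0.039
[-35, -40, 10] [0, 0, np.float64(-0.039)]
[-33, -41, 10] [0, 0, np.float64(-0.039)]
[-32, -42, 10] [0, 0, np.float64(-0.039)]
[-30, -44, 10] [0, 0, np.float64(-0.039)]
[-28, -45, 10] [0, 0, np.float64(-0.039)]
[-26, -46, 10] [0, 0, np.float64(-0.039)]
[-25, -47, 10] [0, 0, np.float64(-0.039)]
[-23, -48, 10] [0, 0, np.float64(-0.039)]
[-21, -49, 10] [0, 0, np.float64(-0.039)]
[-19, -49, 10] [0, 0, np.float64(-0.039)]
[-17, -50, 10] [0, 0, np.float64(-0.039)]
[-15, -51, 10] [0, 0, np.float64(-0.039)]
[-13, -51, 10] [0, 0, np.float64(-0.039)]
[-11, -52, 10] [0, 0, np.float64(-0.039)]
```

Request:
servo_tool:
  steps:
    - [100,[-35,-40,0],[0,0,-0.039]]
    - [100,[-33,-41,0],[0,0,-0.039]]
    - [100,[-32,-42,0],[0,0,-0.039]]
    - [100,[-30,-44,0],[0,0,-0.039]]
    - [100,[-28,-45,0],[0,0,-0.039]]
    - [100,[-26,-46,0],[0,0,-0.039]]
    - [100,[-25,-47,0],[0,0,-0.039]]
    - [100,[-23,-48,0],[0,0,-0.039]]
    - [100,[-21,-49,20],[0,0,-0.039]]
    - [100,[-19,-49,20],[0,0,-0.039]]
  grip_force: 50

```text
t: 1.45
tool_pos: [397.9, 62.0, 191.0]
orientation: [[-1.0, -0.027, 0.001], [-0.027, 1.0, 0.0], [-0.001, 0.0, -1.0]]
force: [0.5, 0.8, 0.6]
finger_gap: 1.005
grasp_force: 0.0
```

```bash
python3 -c "
from h import *
st(); rows([470,-133,70],100.6,6)"
```

```text
t 1.45 p [397.862  61.998 191.042] yang 91.57337158820107 z [ 0.001  0.    -1.   ] gap 1.004956741842572 F [0.537 0.802 0.631] g 0.0 q6 -1.5282647381870553
total world [  72.138 -194.998 -121.042] turn per row -0.026
[-11, -33, 20] [0, 0, np.float64(-0.026)]
[-10, -33, 20] [0, 0, np.float64(-0.026)]
[-9, -33, 20] [0, 0, np.float64(-0.026)]
[-9, -34, 20] [0, 0, np.float64(-0.026)]
[-8, -34, 20] [0, 0, np.float64(-0.026)]
[-7, -34, 20] [0, 0, np.float64(-0.026)]
```

Request:
servo_tool:
  steps:
    - [100,[-11,-33,20],[0,0,-0.026]]
    - [100,[-10,-33,20],[0,0,-0.026]]
    - [100,[-9,-33,20],[0,0,-0.026]]
    - [100,[-9,-34,20],[0,0,-0.026]]
    - [100,[-8,-34,20],[0,0,-0.026]]
    - [100,[-7,-34,20],[0,0,-0.026]]
    - [100,[0,0,0],[0,0,0]]
    - [100,[0,0,0],[0,0,0]]
    - [100,[0,0,0],[0,0,0]]
    - [100,[0,0,0],[0,0,0]]

```text
t: 2.7
tool_pos: [469.9, -131.1, 72.1]
orientation: [[-0.983, -0.182, 0.001], [-0.182, 0.983, -0.0], [-0.001, -0.001, -1.0]]
force: [0.1, 0.3, 0.0]
finger_gap: 1.002
grasp_force: 0.0
```

```bash
python3 -c "
from h import *
st(); rows([470,-133,3],100.6,3)"
```

```text
t 2.7 p [ 469.92  -131.098   72.137] yang 100.49710522458065 z [ 0.001 -0.    -1.   ] gap 1.0020560263782667 F [0.053 0.315 0.046] g 0.0 q6 -2.095866388591418
total world [  0.08   -1.902 -69.137] turn per row -0.001
[0, -1, 23] [0, 0, np.float64(-0.001)]
[0, -1, 23] [0, 0, np.float64(-0.001)]
[0, -1, 23] [0, 0, np.float64(-0.001)]
```

Request:
servo_tool:
  steps:
    - [100,[0,-1,22],[0,0,0]]
    - [100,[0,-1,22],[0,0,0]]
    - [100,[0,0,14],[0,0,0]]
    - [100,[0,0,9],[0,0,0]]
    - [100,[0,0,0],[0,0,0]]
    - [68,[0,0,0],[0,0,0]]
    - [55,[0,0,0],[0,0,0]]
    - [45,[0,0,0],[0,0,0]]
    - [45,[0,0,0],[0,0,0]]
    - [45,[0,0,0],[0,0,0]]
  grip_force: 50

```text
t: 3.95
tool_pos: [470.8, -134.0, 5.6]
orientation: [[-0.983, -0.181, 0.002], [-0.181, 0.983, -0.001], [-0.002, -0.001, -1.0]]
force: [-0.6, 0.6, 5.9]
finger_gap: 0.689
grasp_force: 56.3
```

```bash
python3 -c "
from h import *
st()
d=manip.snapshot('side'); cv2.imwrite('pics/s1.png',cv2.resize(d['color'][180:400,150:450,::-1],None,fx=2.5,fy=2.5))"
```

```text
t 3.95 p [ 470.832 -133.968    5.598] yang 100.43527405097083 z [ 0.002 -0.001 -1.   ] gap 0.6885013651302581 F [-0.599  0.583  5.853] g 56.27047777175903 q6 -2.099714450380106
```

View pics/s1.png

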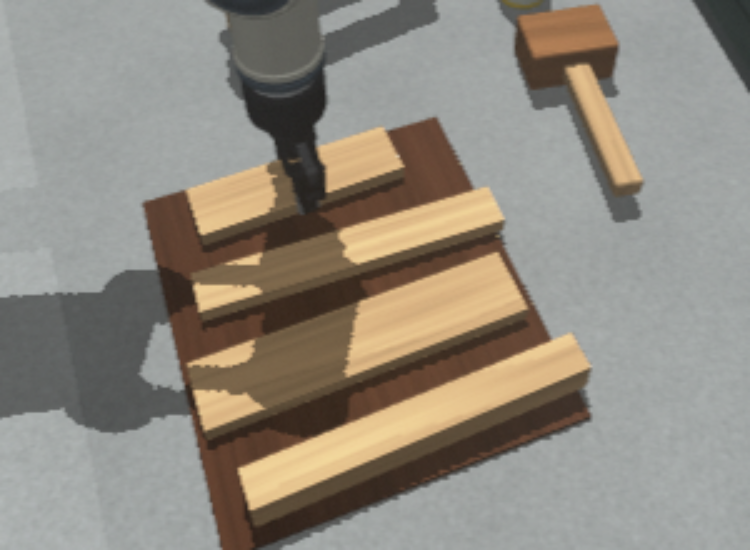

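The shelf board is gripped across its middle, with the fingers at crop pixel (310,190), and nothing else was disturbed. Lift and carry.

Request:
servo_tool:
  steps:
    - [45,[0,0,-10],[0,0,0]]
    - [45,[0,0,-30],[0,0,0]]
    - [45,[0,0,-50],[0,0,0]]
    - [45,[0,0,-55],[0,0,0]]
    - [45,[0,0,-50],[0,0,0]]
    - [45,[0,0,-40],[0,0,0]]
    - [45,[0,0,-10],[0,0,0]]
    - [45,[0,0,0],[0,0,0]]
    - [45,[0,0,0],[0,0,0]]
    - [45,[0,0,0],[0,0,0]]

```text
t: 5.25
tool_pos: [469.5, -133.5, 247.2]
orientation: [[-0.983, -0.181, -0.003], [-0.181, 0.983, 0.001], [0.003, 0.002, -1.0]]
force: [-0.1, -0.4, -1.6]
finger_gap: 0.69
grasp_force: 55.6
```

```bash
python3 -c "
from h import *
st(); rows([510,275,250],17.5,14)"
```

```text
t 5.25 p [ 469.452 -133.459  247.187] yang 100.43960464715347 z [-0.003  0.001 -1.   ] gap 0.6901843625378136 F [-0.078 -0.405 -1.607] g 55.553274750709534 q6 -2.0997067381541235
total world [ 40.548 408.459   2.813] turn per row 0.103
[-8, 28, 0] [0, 0, np.float64(0.103)]
[-5, 29, 0] [0, 0, np.float64(0.103)]
[-2, 29, 0] [0, 0, np.float64(0.103)]
[1, 29, 0] [0, 0, np.float64(0.103)]
[4, 29, 0] [0, 0, np.float64(0.103)]
[7, 29, 0] [0, 0, np.float64(0.103)]
[10, 28, 0] [0, 0, np.float64(0.103)]
[12, 27, 0] [0, 0, np.float64(0.103)]
[15, 25, 0] [0, 0, np.float64(0.103)]
[18, 23, 0] [0, 0, np.float64(0.103)]
[20, 21, 0] [0, 0, np.float64(0.103)]
[22, 19, 0] [0, 0, np.float64(0.103)]
[24, 17, 0] [0, 0, np.float64(0.103)]
[26, 14, 0] [0, 0, np.float64(0.103)]
```

Request:
servo_tool:
  steps:
    - [45,[-8,28,0],[0,0,0.103]]
    - [45,[-5,29,0],[0,0,0.103]]
    - [45,[-2,29,0],[0,0,0.103]]
    - [45,[1,29,0],[0,0,0.103]]
    - [45,[4,29,0],[0,0,0.103]]
    - [45,[7,29,0],[0,0,0.103]]
    - [45,[10,28,0],[0,0,0.103]]
    - [45,[12,27,0],[0,0,0.103]]
    - [45,[15,25,0],[0,0,0.103]]
    - [45,[18,23,0],[0,0,0.103]]

```text
t: 6.5
tool_pos: [497.7, 159.3, 248.1]
orientation: [[-0.659, 0.752, -0.002], [0.752, 0.659, -0.001], [0.001, -0.002, -1.0]]
force: [0.0, 0.2, -1.3]
finger_gap: 0.689
grasp_force: 55.5
```

Request:
servo_tool:
  steps:
    - [45,[20,21,0],[0,0,0.103]]
    - [45,[22,19,0],[0,0,0.103]]
    - [45,[24,17,0],[0,0,0.103]]
    - [45,[26,14,0],[0,0,0.103]]
    - [45,[0,0,0],[0,0,0]]
    - [45,[0,0,0],[0,0,0]]
    - [45,[0,0,0],[0,0,0]]
    - [45,[0,0,0],[0,0,0]]
    - [45,[0,0,0],[0,0,0]]
    - [45,[0,0,0],[0,0,0]]

```text
t: 7.75
tool_pos: [508.5, 274.7, 249.4]
orientation: [[-0.306, 0.952, 0.0], [0.952, 0.306, 0.0], [-0.0, 0.0, -1.0]]
force: [-0.3, -0.4, -1.7]
finger_gap: 0.687
grasp_force: 55.5
```

```bash
python3 -c "
from h import *
st(); rows([510.3,275.2,200],17.5,3)
d=manip.snapshot('top'); cv2.imwrite('pics/t1.png',cv2.resize(d['color'][165:315,110:310,::-1],None,fx=4,fy=4,interpolation=cv2.INTER_CUBIC))"
```

```text
t 7.75 p [508.538 274.69  249.386] yang 17.803557120246186 z [ 0.  0. -1.] gap 0.6870753932152309 F [-0.283 -0.361 -1.673] g 55.49284815788269 q6 0.1256803281724354
total world [  1.762   0.51  -49.386] turn per row 0.002
[0, 1, 16] [0, 0, np.float64(0.002)]
[0, 1, 16] [0, 0, np.float64(0.002)]
[0, 1, 16] [0, 0, np.float64(0.002)]
```

View pics/t1.png

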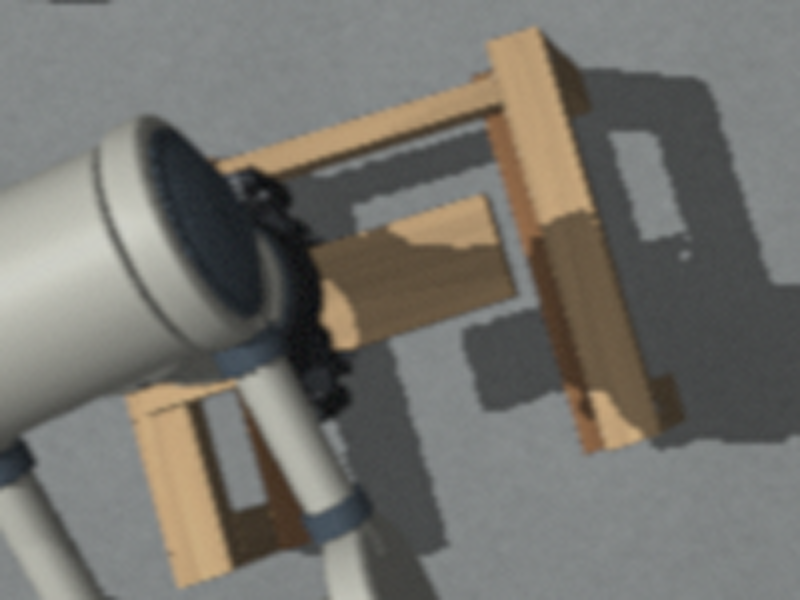

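The board is visible at its right end, with corners at (487,195) and (518,295), level over the stand. Check its offset in the stand frame.

```bash
cat >> h.py <<'E'
S=np.array([510.3,275.2]); TH=np.radians(17.49); RS=np.array([[np.cos(TH),-np.sin(TH)],[np.sin(TH),np.cos(TH)]])
def crop2stand(d,c,z,o=(110,165),k=4):
    return (unproj(d,(np.array(c,float)+.5)/k-.5+np.array(o),z)[:,:2]-S)@RS
E
python3 -c "
from h import *
d=manip.snapshot('top'); s=manip.state()
print(crop2stand(d,[(487,195),(518,295)],s['tool_pos'][2]+18.4), 'tcp',(s['tool_pos'][:2]-S)@RS)"
```

```text
[[  27.581 -106.064]
 [ -30.495 -106.738]] tcp [-1.834  0.193]
```

Request:
servo_tool:
  steps:
    - [45,[0,1.7,20],[0,0,0.007]]
    - [45,[0,0,30],[0,0,0]]
    - [45,[0,0,30],[0,0,0]]
    - [45,[0,0,30],[0,0,0]]
    - [45,[0,0,25],[0,0,0]]
    - [45,[0,0,15],[0,0,0]]
    - [45,[0,0,7],[0,0,0]]
    - [45,[0,0,0],[0,0,0]]
    - [45,[0,0,0],[0,0,0]]
    - [45,[0,0,0],[0,0,0]]

```text
t: 9.1
tool_pos: [510.6, 275.6, 93.4]
orientation: [[-0.299, 0.954, 0.002], [0.954, 0.299, 0.001], [0.0, 0.002, -1.0]]
force: [0.4, -0.9, -0.3]
finger_gap: 0.688
grasp_force: 55.5
```

```bash
python3 -c "
from h import *
s=st(); print((s['tool_pos'][:2]-S)@RS)"
```

```text
t 9.1 p [510.6   275.648  93.396] yang 17.41597137603025 z [ 0.002  0.001 -1.   ] gap 0.6876770513762842 F [ 0.405 -0.908 -0.324] g 55.505211353302 q6 0.1324520745642421
[0.421 0.337]
```

Request:
servo_tool:
  steps:
    - [45,[0,0,4],[0,0,0]]
    - [45,[0,0,2],[0,0,0]]
    - [45,[0,0,1],[0,0,0]]
    - [45,[0,0,1],[0,0,0]]
    - [45,[0,0,0.5],[0,0,0]]
    - [45,[0,0,0],[0,0,0]]
    - [45,[0,0,0],[0,0,0]]
    - [45,[0,0,0],[0,0,0]]
    - [45,[0,0,0],[0,0,0]]
    - [45,[0,0,0],[0,0,0]]

```text
t: 10.35
tool_pos: [510.0, 275.4, 84.6]
orientation: [[-0.299, 0.954, 0.0], [0.954, 0.299, 0.0], [-0.0, 0.0, -1.0]]
force: [-4.3, -1.7, 6.3]
finger_gap: 0.688
grasp_force: 56.2
```

Request:
servo_tool:
  steps:
    - [74,[0,0,0],[0,0,0]]
    - [80,[0,0,0],[0,0,0]]
    - [90,[0,0,0],[0,0,0]]
    - [100,[0,0,0],[0,0,0]]
    - [100,[0,0,0],[0,0,0]]
    - [100,[0,0,-15],[0,0,0]]
    - [100,[0,0,-40],[0,0,0]]
    - [100,[0,0,-55],[0,0,0]]
    - [100,[0,0,-45],[0,0,0]]
    - [100,[0,0,-15],[0,0,0]]

```text
t: 11.6
tool_pos: [510.9, 275.8, 259.2]
orientation: [[-0.299, 0.954, 0.007], [0.954, 0.299, 0.003], [0.001, 0.007, -1.0]]
force: [-0.6, 0.3, -0.7]
finger_gap: 1.004
grasp_force: 0.0
```

```bash
python3 -c "
from h import *
st(); rows([502.5,-318.5,200],99.6,16)"
```

```text
t 11.6 p [510.894 275.834 259.153] yang 17.419108033157617 z [ 0.007  0.003 -1.   ] gap 1.0039696368649862 F [-0.558  0.33  -0.671] g 0.0 q6 0.13243879558177474
total world [  -8.394 -594.334  -59.153] turn per row -0.09
[-35, -12, 4] [0, 0, np.float64(-0.09)]
[-34, -15, 4] [0, 0, np.float64(-0.09)]
[-33, -18, 4] [0, 0, np.float64(-0.09)]
[-31, -21, 4] [0, 0, np.float64(-0.09)]
[-29, -23, 4] [0, 0, np.float64(-0.09)]
[-27, -26, 4] [0, 0, np.float64(-0.09)]
[-24, -28, 4] [0, 0, np.float64(-0.09)]
[-22, -30, 4] [0, 0, np.float64(-0.09)]
[-19, -32, 4] [0, 0, np.float64(-0.09)]
[-16, -34, 4] [0, 0, np.float64(-0.09)]
[-13, -35, 4] [0, 0, np.float64(-0.09)]
[-10, -36, 4] [0, 0, np.float64(-0.09)]
[-6, -37, 4] [0, 0, np.float64(-0.09)]
[-3, -37, 4] [0, 0, np.float64(-0.09)]
[0, -37, 4] [0, 0, np.float64(-0.09)]
[4, -37, 4] [0, 0, np.float64(-0.09)]
```

Request:
servo_tool:
  steps:
    - [100,[-35,-12,0],[0,0,-0.09]]
    - [100,[-34,-15,0],[0,0,-0.09]]
    - [100,[-33,-18,0],[0,0,-0.09]]
    - [100,[-31,-21,0],[0,0,-0.09]]
    - [100,[-29,-23,0],[0,0,-0.09]]
    - [100,[-27,-26,0],[0,0,-0.09]]
    - [100,[-24,-28,10],[0,0,-0.09]]
    - [100,[-22,-30,15],[0,0,-0.09]]
    - [100,[-19,-32,20],[0,0,-0.09]]
    - [100,[-16,-34,20],[0,0,-0.09]]

```text
t: 12.85
tool_pos: [503.9, -98.2, 187.5]
orientation: [[-0.935, 0.356, -0.001], [0.356, 0.935, 0.0], [0.001, -0.0, -1.0]]
force: [0.6, -0.2, 0.0]
finger_gap: 1.0
grasp_force: 0.0
```

Request:
servo_tool:
  steps:
    - [100,[-13,-35,20],[0,0,-0.09]]
    - [100,[-10,-36,20],[0,0,-0.09]]
    - [100,[-6,-37,20],[0,0,-0.09]]
    - [100,[-3,-37,20],[0,0,-0.09]]
    - [100,[0,-37,20],[0,0,-0.09]]
    - [100,[4,-37,20],[0,0,-0.09]]
    - [100,[0,0,0],[0,0,0]]
    - [100,[0,0,0],[0,0,0]]
    - [100,[0,0,0],[0,0,0]]
    - [100,[0,0,0],[0,0,0]]

```text
t: 14.1
tool_pos: [501.6, -319.9, 69.7]
orientation: [[-0.985, -0.173, 0.001], [-0.173, 0.985, -0.001], [-0.001, -0.001, -1.0]]
force: [-0.1, -1.2, -0.3]
finger_gap: 1.002
grasp_force: 0.0
```

```bash
python3 -c "
from h import *
st(); rows([502.5,-318.5,70],99.6,1)
d=manip.snapshot('top'); cv2.imwrite('pics/t2.png',cv2.resize(d['color'][165:315,110:310,::-1],None,fx=4,fy=4,interpolation=cv2.INTER_CUBIC))"
```

```text
t 14.1 p [ 501.581 -319.903   69.749] yang 99.98040794461163 z [ 0.001 -0.001 -1.   ] gap 1.001791779434203 F [-0.061 -1.208 -0.346] g 0.0 q6 -2.3699904288948432
total world [0.919 1.403 0.251] turn per row 0.007
[-1, 1, 0] [0, 0, np.float64(0.007)]
```

View pics/t2.png

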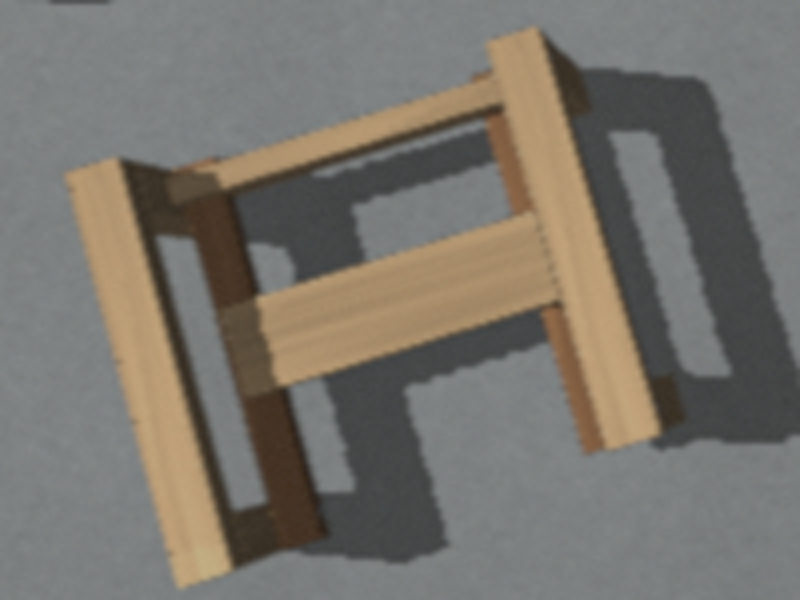

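The stand corners are unchanged and the shelf lies on both cleats, with its left-end corners at (218,310) and (247,398).

Request:
servo_tool:
  steps:
    - [100,[-1,1,22],[0,0,0.007]]
    - [100,[0,0,20],[0,0,0]]
    - [100,[0,0,13],[0,0,0]]
    - [100,[0,0,8],[0,0,0]]
    - [100,[0,0,0],[0,0,0]]
    - [75,[0,0,0],[0,0,0]]
    - [60,[0,0,0],[0,0,0]]
    - [50,[0,0,0],[0,0,0]]
    - [50,[0,0,0],[0,0,0]]
    - [50,[0,0,0],[0,0,0]]

```text
t: 15.4
tool_pos: [502.5, -319.9, 7.1]
orientation: [[-0.986, -0.165, 0.002], [-0.165, 0.986, -0.001], [-0.002, -0.002, -1.0]]
force: [-0.3, -1.4, 5.6]
finger_gap: 0.763
grasp_force: 58.0
```

```bash
python3 -c "
from h import *
st()
d=manip.snapshot('top'); print(crop2stand(d,[(218,310),(247,398)],103))"
```

```text
t 15.4 p [ 502.478 -319.931    7.131] yang 99.51728618397523 z [ 0.002 -0.001 -1.   ] gap 0.7634694268965082 F [-0.285 -1.387  5.628] g 58.025134205818176 q6 -2.361009960359293
[[ 30.321 107.483]
 [-29.243 104.841]]
```

Request:
servo_tool:
  steps:
    - [50,[0,0,-10],[0,0,0]]
    - [50,[0,0,-30],[0,0,0]]
    - [50,[0,0,-50],[0,0,0]]
    - [50,[0,0,-55],[0,0,0]]
    - [50,[0,0,-50],[0,0,0]]
    - [50,[0,0,-45],[0,0,0]]
    - [50,[0,0,-10],[0,0,0]]
    - [50,[0,0,0],[0,0,0]]
    - [50,[0,0,0],[0,0,0]]
    - [50,[0,0,0],[0,0,0]]

```text
t: 16.7
tool_pos: [501.4, -319.1, 253.3]
orientation: [[-0.986, -0.165, -0.003], [-0.165, 0.986, 0.002], [0.003, 0.003, -1.0]]
force: [0.0, 0.3, -2.1]
finger_gap: 0.755
grasp_force: 57.2
```

```bash
python3 -c "
from h import *
st(); rows([510.3,275.2,254],17.5,20)"
```

```text
t 16.7 p [ 501.356 -319.089  253.318] yang 99.52193206416985 z [-0.003  0.002 -1.   ] gap 0.7550558093860764 F [ 0.015  0.259 -2.059] g 57.22706079483032 q6 -2.3610243900558845
total world [  8.944 594.289   0.682] turn per row 0.072
[-5, 29, 0] [0, 0, np.float64(0.072)]
[-3, 30, 0] [0, 0, np.float64(0.072)]
[-1, 30, 0] [0, 0, np.float64(0.072)]
[1, 30, 0] [0, 0, np.float64(0.072)]
[3, 30, 0] [0, 0, np.float64(0.072)]
[5, 29, 0] [0, 0, np.float64(0.072)]
[7, 29, 0] [0, 0, np.float64(0.072)]
[9, 28, 0] [0, 0, np.float64(0.072)]
[11, 27, 0] [0, 0, np.float64(0.072)]
[13, 27, 0] [0, 0, np.float64(0.072)]
[15, 26, 0] [0, 0, np.float64(0.072)]
[17, 24, 0] [0, 0, np.float64(0.072)]
[19, 23, 0] [0, 0, np.float64(0.072)]
[20, 22, 0] [0, 0, np.float64(0.072)]
[22, 20, 0] [0, 0, np.float64(0.072)]
[23, 19, 0] [0, 0, np.float64(0.072)]
[25, 17, 0] [0, 0, np.float64(0.072)]
[26, 15, 0] [0, 0, np.float64(0.072)]
[27, 13, 0] [0, 0, np.float64(0.072)]
[28, 11, 0] [0, 0, np.float64(0.072)]
```

Request:
servo_tool:
  steps:
    - [50,[-5,29,0],[0,0,0.072]]
    - [50,[-3,30,0],[0,0,0.072]]
    - [50,[-1,30,0],[0,0,0.072]]
    - [50,[1,30,0],[0,0,0.072]]
    - [50,[3,30,0],[0,0,0.072]]
    - [50,[5,29,0],[0,0,0.072]]
    - [50,[7,29,0],[0,0,0.072]]
    - [50,[9,28,0],[0,0,0.072]]
    - [50,[11,27,0],[0,0,0.072]]
    - [50,[13,27,0],[0,0,0.072]]

```text
t: 17.95
tool_pos: [507.2, -21.0, 254.7]
orientation: [[-0.849, 0.528, -0.002], [0.528, 0.849, 0.0], [0.001, -0.001, -1.0]]
force: [-0.3, 0.2, -1.3]
finger_gap: 0.752
grasp_force: 57.2
```

Request:
servo_tool:
  steps:
    - [50,[15,26,0],[0,0,0.072]]
    - [50,[17,24,0],[0,0,0.072]]
    - [50,[19,23,0],[0,0,0.072]]
    - [50,[20,22,0],[0,0,0.072]]
    - [50,[22,20,0],[0,0,0.072]]
    - [50,[23,19,0],[0,0,0.072]]
    - [50,[25,17,0],[0,0,0.072]]
    - [50,[26,15,0],[0,0,0.072]]
    - [50,[27,13,0],[0,0,0.072]]
    - [50,[28,11,0],[0,0,0.072]]

```text
t: 19.2
tool_pos: [512.0, 277.8, 254.5]
orientation: [[-0.29, 0.957, -0.002], [0.957, 0.29, -0.001], [-0.0, -0.002, -1.0]]
force: [0.3, 0.2, -1.1]
finger_gap: 0.751
grasp_force: 57.2
```

```bash
python3 -c "
from h import *
st(); rows([510.3,275.2,200],17.5,1)
d=manip.snapshot('top'); cv2.imwrite('pics/t3.png',cv2.resize(d['color'][165:315,110:310,::-1],None,fx=4,fy=4,interpolation=cv2.INTER_CUBIC))"
```

```text
t 19.2 p [511.957 277.775 254.507] yang 16.88370806773055 z [-0.002 -0.001 -1.   ] gap 0.7514809689911448 F [ 0.286  0.18  -1.055] g 57.19607055187225 q6 0.1440552047073634
total world [ -1.657  -2.575 -54.507] turn per row -0.011
[-2, -2, 55] [0, 0, np.float64(-0.011)]
```

View pics/t3.png

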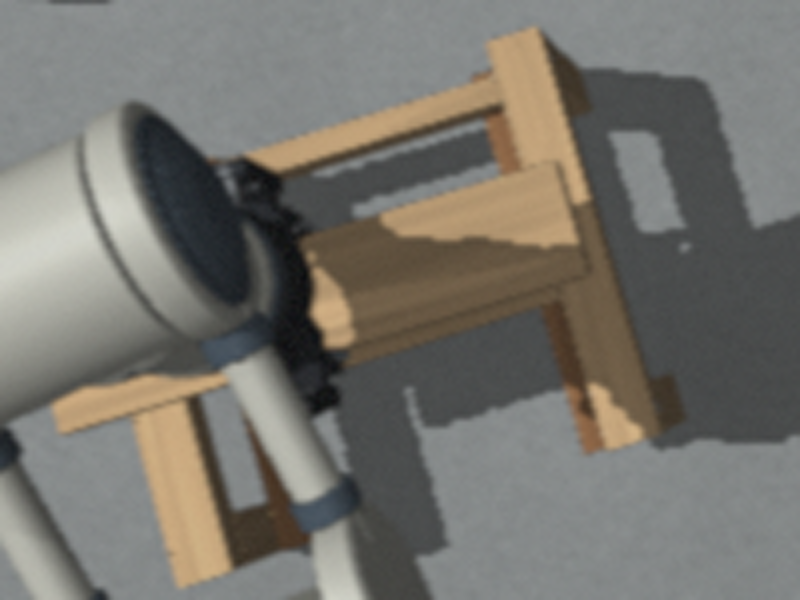

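The wide board is over the stand, with its right-end corners at (558,160) and (588,268) and its left-front corner near (62,432).

```bash
python3 -c "
from h import *
d=manip.snapshot('top'); s=manip.state()
print(crop2stand(d,[(558,160),(588,268)],s['tool_pos'][2]+16.9), crop2stand(d,[(62,432)],s['tool_pos'][2]-1),'tcp',(s['tool_pos'][:2]-S)@RS)"
```

```text
[[  33.946 -149.472]
 [ -28.146 -148.117]] [[-25.721 158.056]] tcp [2.353 3.488]
```

Request:
servo_tool:
  steps:
    - [50,[-2.2,-2.6,10],[0,0,-0.012]]
    - [50,[0,0,25],[0,0,0]]
    - [50,[0,0,20],[0,0,0]]
    - [50,[0,0,10],[0,0,0]]
    - [50,[0,0,4],[0,0,0]]
    - [50,[0,0,3],[0,0,0]]
    - [50,[0,0,0],[0,0,0]]
    - [50,[0,0,0],[0,0,0]]
    - [50,[0,0,0],[0,0,0]]
    - [50,[0,0,0],[0,0,0]]

```text
t: 20.55
tool_pos: [510.5, 274.1, 184.0]
orientation: [[-0.304, 0.953, 0.0], [0.953, 0.304, 0.0], [0.0, 0.0, -1.0]]
force: [0.2, 1.0, -1.4]
finger_gap: 0.754
grasp_force: 57.2
```

```bash
python3 -c "
from h import *
s=st(); print((s['tool_pos'][:2]-S)@RS)"
```

```text
t 20.55 p [510.487 274.072 183.953] yang 17.708601419041504 z [ 0.  0. -1.] gap 0.7542202999544957 F [ 0.174  0.954 -1.388] g 57.152602672576904 q6 0.12492779857995294
[-0.161 -1.132]
```

Request:
servo_tool:
  steps:
    - [50,[1.5,0,3],[0,0,0]]
    - [50,[0,0,2],[0,0,0]]
    - [50,[0,0,1],[0,0,0]]
    - [50,[0,0,1],[0,0,0]]
    - [50,[0,0,1],[0,0,0]]
    - [50,[0,0,0],[0,0,0]]
    - [50,[0,0,0],[0,0,0]]
    - [50,[0,0,0],[0,0,0]]
    - [50,[0,0,0],[0,0,0]]
    - [50,[0,0,0],[0,0,0]]

```text
t: 21.8
tool_pos: [510.0, 275.4, 176.1]
orientation: [[-0.304, 0.953, 0.0], [0.953, 0.304, 0.0], [0.0, 0.0, -1.0]]
force: [-1.2, -1.5, 2.9]
finger_gap: 0.762
grasp_force: 57.7
```

Contact made. Release and rise.

Request:
servo_tool:
  steps:
    - [82,[0,0,0],[0,0,0]]
    - [88,[0,0,0],[0,0,0]]
    - [95,[0,0,0],[0,0,0]]
    - [100,[0,0,0],[0,0,0]]
    - [100,[0,0,0],[0,0,0]]
    - [100,[0,0,-10],[0,0,0]]
    - [100,[0,0,-20],[0,0,0]]
    - [100,[0,0,-25],[0,0,0]]
    - [100,[0,0,-20],[0,0,0]]
    - [100,[0,0,-5],[0,0,0]]

```text
t: 23.05
tool_pos: [510.6, 275.8, 259.3]
orientation: [[-0.304, 0.953, 0.005], [0.953, 0.304, 0.002], [0.001, 0.005, -1.0]]
force: [-0.1, 0.0, -0.7]
finger_gap: 1.004
grasp_force: 0.0
```

```bash
python3 -c "
from h import *
st(); rows([510.2,-225,200],96.9,14)"
```

```text
t 23.05 p [510.644 275.753 259.343] yang 17.704501704402546 z [ 0.005  0.002 -1.   ] gap 1.0039625190675763 F [-0.069  0.005 -0.656] g 0.0 q6 0.12752207830851345
total world [  -0.444 -500.753  -59.343] turn per row -0.099
[-34, -11, 4] [0, 0, np.float64(-0.099)]
[-33, -14, 4] [0, 0, np.float64(-0.099)]
[-31, -17, 4] [0, 0, np.float64(-0.099)]
[-29, -20, 4] [0, 0, np.float64(-0.099)]
[-27, -23, 4] [0, 0, np.float64(-0.099)]
[-25, -26, 4] [0, 0, np.float64(-0.099)]
[-22, -28, 4] [0, 0, np.float64(-0.099)]
[-19, -30, 4] [0, 0, np.float64(-0.099)]
[-16, -32, 4] [0, 0, np.float64(-0.099)]
[-13, -33, 4] [0, 0, np.float64(-0.099)]
[-10, -34, 4] [0, 0, np.float64(-0.099)]
[-6, -35, 4] [0, 0, np.float64(-0.099)]
[-3, -36, 4] [0, 0, np.float64(-0.099)]
[1, -36, 4] [0, 0, np.float64(-0.099)]
```

Request:
servo_tool:
  steps:
    - [100,[-34,-11,0],[0,0,-0.099]]
    - [100,[-33,-14,0],[0,0,-0.099]]
    - [100,[-31,-17,0],[0,0,-0.099]]
    - [100,[-29,-20,0],[0,0,-0.099]]
    - [100,[-27,-23,0],[0,0,-0.099]]
    - [100,[-25,-26,0],[0,0,-0.099]]
    - [100,[-22,-28,15],[0,0,-0.099]]
    - [100,[-19,-30,25],[0,0,-0.099]]
    - [100,[-16,-32,25],[0,0,-0.099]]
    - [100,[-13,-33,25],[0,0,-0.099]]

```text
t: 24.3
tool_pos: [509.8, -81.8, 165.0]
orientation: [[-0.964, 0.265, 0.0], [0.265, 0.964, -0.0], [-0.0, 0.0, -1.0]]
force: [-0.0, 0.0, -0.3]
finger_gap: 0.998
grasp_force: 0.0
```

Request:
servo_tool:
  steps:
    - [100,[-10,-34,25],[0,0,-0.099]]
    - [100,[-6,-35,25],[0,0,-0.099]]
    - [100,[-3,-36,25],[0,0,-0.099]]
    - [100,[1,-36,25],[0,0,-0.099]]
    - [100,[0,0,0],[0,0,0]]
    - [100,[0,0,0],[0,0,0]]
    - [100,[0,0,0],[0,0,0]]
    - [100,[0,0,0],[0,0,0]]
    - [100,[0,0,0],[0,0,0]]
    - [100,[0,0,0],[0,0,0]]

```text
t: 25.55
tool_pos: [510.8, -223.5, 66.0]
orientation: [[-0.992, -0.124, 0.0], [-0.124, 0.992, -0.0], [-0.0, -0.0, -1.0]]
force: [1.4, -0.2, 0.1]
finger_gap: 1.003
grasp_force: 0.0
```

```bash
python3 -c "
from h import *
st(); rows([510.2,-225,70],96.9,1)
d=manip.snapshot('top'); cv2.imwrite('pics/t4.png',cv2.resize(d['color'][165:315,110:310,::-1],None,fx=4,fy=4,interpolation=cv2.INTER_CUBIC))"
```

```text
t 25.55 p [ 510.803 -223.497   65.999] yang 97.13177080170507 z [ 0. -0. -1.] gap 1.0025103004326132 F [ 1.366 -0.222  0.128] g 0.0 q6 -2.168737994641973
total world [-0.603 -1.503  4.001] turn per row 0.004
[1, -1, -4] [0, 0, np.float64(0.004)]
```

View pics/t4.png

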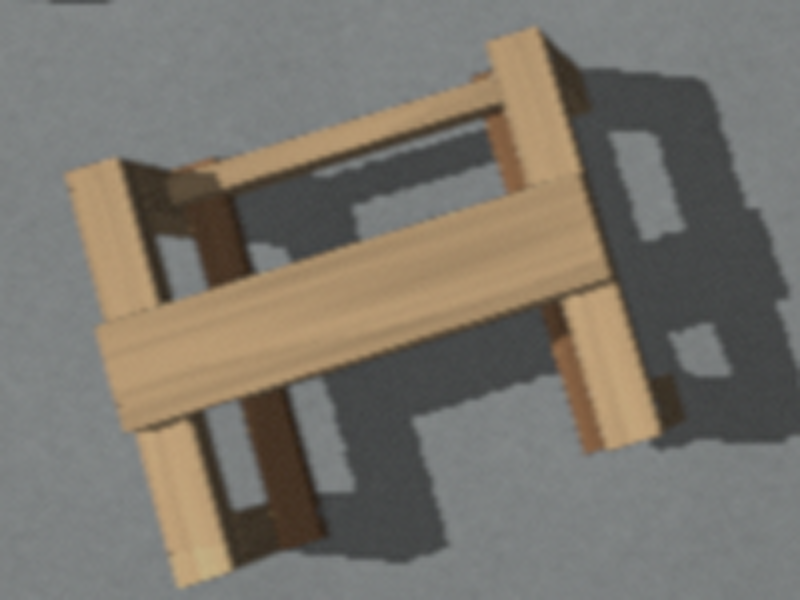

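The stand is unmoved and the wide board lies across the rails, with corners at (98,326), (126,432), (610,280) and (580,175).

Request:
servo_tool:
  steps:
    - [100,[1,-1,20],[0,0,0.004]]
    - [100,[0,0,18],[0,0,0]]
    - [100,[0,0,12],[0,0,0]]
    - [100,[0,0,7],[0,0,0]]
    - [75,[0,0,0],[0,0,0]]
    - [55,[0,0,0],[0,0,0]]
    - [40,[0,0,0],[0,0,0]]
    - [30,[0,0,0],[0,0,0]]
    - [30,[0,0,0],[0,0,0]]
    - [30,[0,0,0],[0,0,0]]

```text
t: 26.85
tool_pos: [510.5, -225.2, 9.9]
orientation: [[-0.993, -0.12, 0.002], [-0.12, 0.993, -0.001], [-0.002, -0.001, -1.0]]
force: [-0.6, -0.6, 5.6]
finger_gap: 0.504
grasp_force: 53.5
```

```bash
python3 -c "
from h import *
st()
d=manip.snapshot('top'); print(crop2stand(d,[(98,326),(126,432),(610,280),(580,175)],193))"
```

```text
t 26.85 p [ 510.494 -225.182    9.939] yang 96.88753334727058 z [ 0.002 -0.001 -1.   ] gap 0.503726380894466 F [-0.564 -0.57   5.565] g 53.54497969150543 q6 -2.167406271201238
[[  32.3    147.65 ]
 [ -32.522  148.191]
 [ -33.063 -148.546]
 [  32.139 -149.554]]
```

Request:
servo_tool:
  steps:
    - [30,[0,0,-10],[0,0,0]]
    - [30,[0,0,-30],[0,0,0]]
    - [30,[0,0,-50],[0,0,0]]
    - [30,[0,0,-55],[0,0,0]]
    - [30,[0,0,-55],[0,0,0]]
    - [30,[0,0,-45],[0,0,0]]
    - [30,[0,0,-10],[0,0,0]]
    - [30,[0,0,0],[0,0,0]]
    - [30,[0,0,0],[0,0,0]]
    - [30,[0,0,0],[0,0,0]]

```text
t: 28.15
tool_pos: [509.3, -224.6, 261.5]
orientation: [[-0.993, -0.12, -0.003], [-0.12, 0.993, 0.002], [0.003, 0.002, -1.0]]
force: [-0.1, 0.8, -1.2]
finger_gap: 0.5
grasp_force: 52.9
```

```bash
python3 -c "
from h import *
st(); rows([407.3,242.7,265],17.5,16)"
```

```text
t 28.15 p [ 509.326 -224.561  261.462] yang 96.88862020521667 z [-0.003  0.002 -1.   ] gap 0.49956601272806506 F [-0.107  0.803 -1.228] g 52.87173271179199 q6 -2.1674083705720073
total world [-102.026  467.261    3.538] turn per row 0.087
[3, 30, 0] [0, 0, np.float64(0.087)]
[5, 29, 0] [0, 0, np.float64(0.087)]
[8, 29, 0] [0, 0, np.float64(0.087)]
[10, 28, 0] [0, 0, np.float64(0.087)]
[13, 27, 0] [0, 0, np.float64(0.087)]
[15, 26, 0] [0, 0, np.float64(0.087)]
[17, 24, 0] [0, 0, np.float64(0.087)]
[19, 23, 0] [0, 0, np.float64(0.087)]
[21, 21, 0] [0, 0, np.float64(0.087)]
[23, 19, 0] [0, 0, np.float64(0.087)]
[25, 17, 0] [0, 0, np.float64(0.087)]
[26, 15, 0] [0, 0, np.float64(0.087)]
[27, 13, 0] [0, 0, np.float64(0.087)]
[28, 10, 0] [0, 0, np.float64(0.087)]
[29, 8, 0] [0, 0, np.float64(0.087)]
[29, 5, 0] [0, 0, np.float64(0.087)]
```

Request:
servo_tool:
  steps:
    - [30,[3,30,0],[0,0,0.087]]
    - [30,[5,29,0],[0,0,0.087]]
    - [30,[8,29,0],[0,0,0.087]]
    - [30,[10,28,0],[0,0,0.087]]
    - [30,[13,27,0],[0,0,0.087]]
    - [30,[15,26,0],[0,0,0.087]]
    - [30,[17,24,0],[0,0,0.087]]
    - [30,[19,23,0],[0,0,0.087]]
    - [30,[21,21,0],[0,0,0.087]]
    - [30,[23,19,0],[0,0,0.087]]

```text
t: 29.4
tool_pos: [446.7, 67.6, 262.7]
orientation: [[-0.73, 0.684, -0.002], [0.684, 0.73, -0.0], [0.001, -0.001, -1.0]]
force: [-0.0, 0.3, -1.7]
finger_gap: 0.5
grasp_force: 52.8
```

Request:
servo_tool:
  steps:
    - [30,[25,17,0],[0,0,0.087]]
    - [30,[26,15,0],[0,0,0.087]]
    - [30,[27,13,0],[0,0,0.087]]
    - [30,[28,10,0],[0,0,0.087]]
    - [30,[29,8,0],[0,0,0.087]]
    - [30,[29,5,0],[0,0,0.087]]
    - [30,[0,0,0],[0,0,0]]
    - [30,[0,0,0],[0,0,0]]
    - [30,[0,0,0],[0,0,0]]
    - [30,[0,0,0],[0,0,0]]

```text
t: 30.65
tool_pos: [409.8, 241.5, 263.8]
orientation: [[-0.294, 0.956, 0.0], [0.956, 0.294, -0.0], [-0.0, 0.0, -1.0]]
force: [-0.3, 0.6, -1.4]
finger_gap: 0.5
grasp_force: 52.8
```

```bash
python3 -c "
from h import *
s=st(); print((s['tool_pos'][:2]-S)@RS)
d=manip.snapshot('top'); cv2.imwrite('pics/t5.png',cv2.resize(d['color'][175:325,110:310,::-1],None,fx=4,fy=4,interpolation=cv2.INTER_CUBIC))"
```

```text
t 30.65 p [409.787 241.495 263.788] yang 17.079837688426203 z [ 0. -0. -1.] gap 0.5000757549307252 F [-0.297  0.592 -1.388] g 52.81296193599701 q6 0.16292569297272735
[-105.996   -1.938]
```

View pics/t5.png

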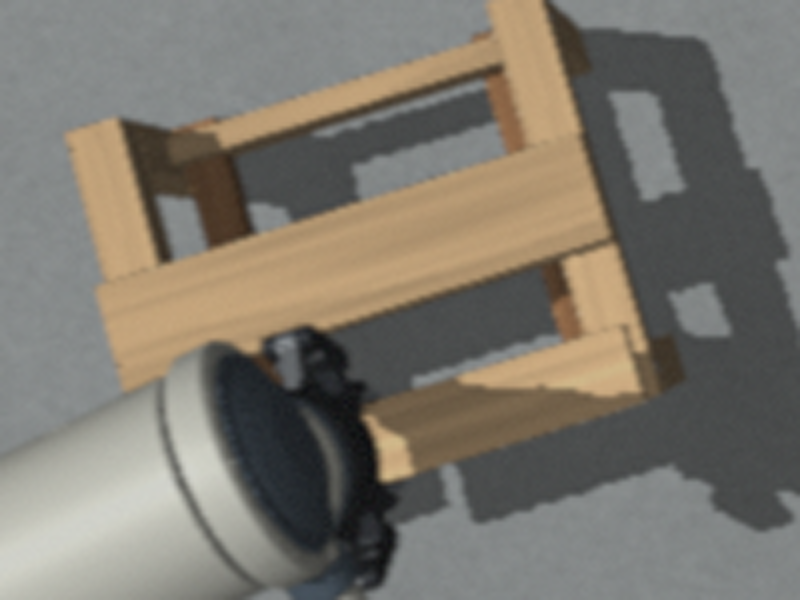

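The narrow slat is over the front, with its right-end corners at (624,325) and (650,400) and the wide board undisturbed.

```bash
python3 -c "
from h import *
d=manip.snapshot('top')
print(crop2stand(d,[(624,325),(650,400)],277.9,(110,175)))"
```

```text
[[ -84.891 -152.514]
 [-127.641 -154.241]]
```

Request:
servo_tool:
  steps:
    - [30,[2.6,-2.2,15],[0,0,-0.007]]
    - [30,[0,0,25],[0,0,0]]
    - [30,[0,0,20],[0,0,0]]
    - [30,[0,0,10],[0,0,0]]
    - [30,[0,0,5],[0,0,0]]
    - [30,[0,0,2],[0,0,0]]
    - [30,[0,0,0],[0,0,0]]
    - [30,[0,0,0],[0,0,0]]
    - [30,[0,0,0],[0,0,0]]
    - [30,[0,0,0],[0,0,0]]

```text
t: 32.0
tool_pos: [406.8, 244.0, 186.9]
orientation: [[-0.301, 0.954, 0.0], [0.954, 0.301, 0.0], [0.0, 0.0, -1.0]]
force: [-0.6, -0.1, -1.6]
finger_gap: 0.497
grasp_force: 52.8
```

```bash
python3 -c "
from h import *
s=st(); print((s['tool_pos'][:2]-S)@RS)"
```

```text
t 32.0 p [406.754 244.002 186.936] yang 17.532326178920904 z [ 0.  0. -1.] gap 0.4972621474561021 F [-0.554 -0.101 -1.593] g 52.81407952308655 q6 0.1625837328237189
[-108.135    1.364]
```

Request:
servo_tool:
  steps:
    - [30,[-0.5,0,3],[0,0,0]]
    - [30,[0,0,2],[0,0,0]]
    - [30,[0,0,1],[0,0,0]]
    - [30,[0,0,1],[0,0,0]]
    - [30,[0,0,1],[0,0,0]]
    - [30,[0,0,0.3],[0,0,0]]
    - [30,[0,0,0],[0,0,0]]
    - [30,[0,0,0],[0,0,0]]
    - [30,[0,0,0],[0,0,0]]
    - [30,[0,0,0],[0,0,0]]

```text
t: 33.25
tool_pos: [406.9, 243.5, 178.9]
orientation: [[-0.301, 0.954, 0.0], [0.954, 0.301, 0.0], [0.0, 0.0, -1.0]]
force: [-2.3, -1.7, 4.0]
finger_gap: 0.5
grasp_force: 53.5
```

Request:
servo_tool:
  steps:
    - [56,[0,0,0],[0,0,0]]
    - [62,[0,0,0],[0,0,0]]
    - [70,[0,0,0],[0,0,0]]
    - [78,[0,0,0],[0,0,0]]
    - [80,[0,0,0],[0,0,0]]
    - [80,[0,0,-10],[0,0,0]]
    - [80,[0,0,-20],[0,0,0]]
    - [90,[0,0,-25],[0,0,0]]
    - [100,[0,0,-20],[0,0,0]]
    - [100,[0,0,-5],[0,0,0]]

```text
t: 34.5
tool_pos: [407.5, 243.8, 261.6]
orientation: [[-0.301, 0.954, 0.004], [0.954, 0.301, 0.002], [0.001, 0.004, -1.0]]
force: [0.2, 0.0, 0.3]
finger_gap: 1.003
grasp_force: 0.0
```

```bash
python3 -c "
from h import *
st(); rows([535.7,-409.4,100],100.5,18)"
```

```text
t 34.5 p [407.465 243.814 261.632] yang 17.533778639419655 z [ 0.004  0.002 -1.   ] gap 1.0029160494161713 F [0.211 0.03  0.324] g 0.0 q6 0.16153067832319803
total world [ 128.235 -653.214 -161.632] turn per row -0.08
[-37, -4, 9] [0, 0, np.float64(-0.08)]
[-36, -7, 9] [0, 0, np.float64(-0.08)]
[-36, -10, 9] [0, 0, np.float64(-0.08)]
[-35, -13, 9] [0, 0, np.float64(-0.08)]
[-34, -15, 9] [0, 0, np.float64(-0.08)]
[-32, -18, 9] [0, 0, np.float64(-0.08)]
[-31, -21, 9] [0, 0, np.float64(-0.08)]
[-29, -23, 9] [0, 0, np.float64(-0.08)]
[-27, -25, 9] [0, 0, np.float64(-0.08)]
[-25, -27, 9] [0, 0, np.float64(-0.08)]
[-23, -29, 9] [0, 0, np.float64(-0.08)]
[-20, -31, 9] [0, 0, np.float64(-0.08)]
[-18, -32, 9] [0, 0, np.float64(-0.08)]
[-15, -34, 9] [0, 0, np.float64(-0.08)]
[-12, -35, 9] [0, 0, np.float64(-0.08)]
[-9, -36, 9] [0, 0, np.float64(-0.08)]
[-7, -36, 9] [0, 0, np.float64(-0.08)]
[-4, -37, 9] [0, 0, np.float64(-0.08)]
```

Request:
servo_tool:
  steps:
    - [100,[-37,-4,0],[0,0,-0.08]]
    - [100,[-36,-7,0],[0,0,-0.08]]
    - [100,[-36,-10,0],[0,0,-0.08]]
    - [100,[-35,-13,0],[0,0,-0.08]]
    - [100,[-34,-15,0],[0,0,-0.08]]
    - [100,[-32,-18,0],[0,0,-0.08]]
    - [100,[-31,-21,10],[0,0,-0.08]]
    - [100,[-29,-23,15],[0,0,-0.08]]
    - [100,[-27,-25,15],[0,0,-0.08]]
    - [100,[-25,-27,15],[0,0,-0.08]]

```text
t: 35.75
tool_pos: [479.4, -121.1, 203.0]
orientation: [[-0.895, 0.446, -0.0], [0.446, 0.895, 0.0], [0.0, 0.0, -1.0]]
force: [0.2, -1.3, 1.0]
finger_gap: 0.997
grasp_force: 0.0
```

Request:
servo_tool:
  steps:
    - [100,[-23,-29,15],[0,0,-0.08]]
    - [100,[-20,-31,15],[0,0,-0.08]]
    - [100,[-18,-32,15],[0,0,-0.08]]
    - [100,[-15,-34,15],[0,0,-0.08]]
    - [100,[-12,-35,15],[0,0,-0.08]]
    - [100,[-9,-36,15],[0,0,-0.08]]
    - [100,[-7,-36,15],[0,0,-0.08]]
    - [100,[-4,-37,0],[0,0,-0.08]]
    - [100,[0,0,0],[0,0,0]]
    - [100,[0,0,0],[0,0,0]]

```text
t: 37.0
tool_pos: [536.9, -409.4, 98.2]
orientation: [[-0.985, -0.174, -0.0], [-0.174, 0.985, 0.001], [0.0, 0.001, -1.0]]
force: [0.0, 0.8, 1.1]
finger_gap: 0.999
grasp_force: 0.0
```

```bash
python3 -c "
from h import *
st(); rows([535.7,-409.4,16],100.5,1)
d=manip.snapshot('top'); cv2.imwrite('pics/t6.png',cv2.resize(d['color'][165:315,110:310,::-1],None,fx=4,fy=4,interpolation=cv2.INTER_CUBIC))"
```

```text
t 37.0 p [ 536.895 -409.443   98.244] yang 99.99156248807711 z [-0.     0.001 -1.   ] gap 0.9989700355041917 F [0.009 0.84  1.08 ] g 0.0 q6 -2.4472822258277125
total world [ -1.195   0.043 -82.244] turn per row -0.009
[1, 0, 82] [0, 0, np.float64(-0.009)]
```

View pics/t6.png

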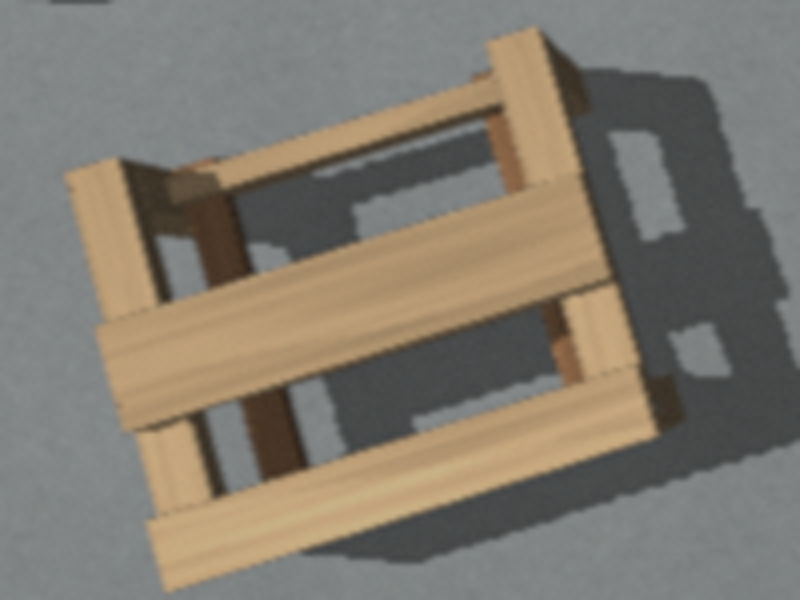

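The slat lies across the front, with corners at (147,522), (167,592), (660,435) and (641,368), and the stand is unmoved.

Request:
servo_tool:
  steps:
    - [100,[1,0,25],[0,0,-0.009]]
    - [100,[0,0,25],[0,0,0]]
    - [100,[0,0,20],[0,0,0]]
    - [100,[0,0,12],[0,0,0]]
    - [70,[0,0,0],[0,0,0]]
    - [50,[0,0,0],[0,0,0]]
    - [35,[0,0,0],[0,0,0]]
    - [22,[0,0,0],[0,0,0]]
    - [22,[0,0,0],[0,0,0]]
    - [22,[0,0,0],[0,0,0]]

```text
t: 38.3
tool_pos: [536.6, -410.7, 18.1]
orientation: [[-0.983, -0.183, 0.002], [-0.183, 0.983, -0.002], [-0.002, -0.002, -1.0]]
force: [-0.7, 0.8, 4.9]
finger_gap: 0.41
grasp_force: 53.3
```

```bash
python3 -c "
from h import *
st()
d=manip.snapshot('top'); print(crop2stand(d,[(147,522),(167,592),(660,435),(641,368)],193))"
```

```text
t 38.3 p [ 536.596 -410.725   18.08 ] yang 100.54916222805456 z [ 0.002 -0.002 -1.   ] gap 0.4097683756118106 F [-0.679  0.77   4.91 ] g 53.32382082939148 q6 -2.458575131934089
[[ -86.474  150.19 ]
 [-128.713  149.697]
 [-128.939 -150.28 ]
 [ -88.164 -151.003]]
```

Request:
servo_tool:
  steps:
    - [22,[0,0,-10],[0,0,0]]
    - [22,[0,0,-30],[0,0,0]]
    - [22,[0,0,-50],[0,0,0]]
    - [22,[0,0,-55],[0,0,0]]
    - [22,[0,0,-55],[0,0,0]]
    - [22,[0,0,-40],[0,0,0]]
    - [22,[0,0,-10],[0,0,0]]
    - [22,[0,0,0],[0,0,0]]
    - [22,[0,0,0],[0,0,0]]
    - [22,[0,0,0],[0,0,0]]

```text
t: 39.6
tool_pos: [535.6, -409.8, 263.8]
orientation: [[-0.983, -0.183, -0.003], [-0.183, 0.983, 0.003], [0.003, 0.003, -1.0]]
force: [0.4, -0.4, -1.3]
finger_gap: 0.419
grasp_force: 52.5
```

```bash
python3 -c "
from h import *
st(); rows([617.1,308.9,265],17.5,20)"
```

```text
t 39.6 p [ 535.582 -409.838  263.779] yang 100.55297835973664 z [-0.003  0.003 -1.   ] gap 0.4188684549870775 F [ 0.384 -0.404 -1.267] g 52.52405047416687 q6 -2.45859216524666
total world [ 81.518 718.738   1.221] turn per row 0.072
[-11, 35, 0] [0, 0, np.float64(0.072)]
[-8, 35, 0] [0, 0, np.float64(0.072)]
[-6, 36, 0] [0, 0, np.float64(0.072)]
[-3, 36, 0] [0, 0, np.float64(0.072)]
[0, 36, 0] [0, 0, np.float64(0.072)]
[2, 36, 0] [0, 0, np.float64(0.072)]
[5, 36, 0] [0, 0, np.float64(0.072)]
[7, 35, 0] [0, 0, np.float64(0.072)]
[10, 35, 0] [0, 0, np.float64(0.072)]
[12, 34, 0] [0, 0, np.float64(0.072)]
[15, 33, 0] [0, 0, np.float64(0.072)]
[17, 32, 0] [0, 0, np.float64(0.072)]
[19, 31, 0] [0, 0, np.float64(0.072)]
[22, 29, 0] [0, 0, np.float64(0.072)]
[24, 27, 0] [0, 0, np.float64(0.072)]
[26, 26, 0] [0, 0, np.float64(0.072)]
[27, 24, 0] [0, 0, np.float64(0.072)]
[29, 22, 0] [0, 0, np.float64(0.072)]
[30, 20, 0] [0, 0, np.float64(0.072)]
[32, 17, 0] [0, 0, np.float64(0.072)]
```

Request:
servo_tool:
  steps:
    - [22,[-11,35,0],[0,0,0.072]]
    - [22,[-8,35,0],[0,0,0.072]]
    - [22,[-6,36,0],[0,0,0.072]]
    - [22,[-3,36,0],[0,0,0.072]]
    - [22,[0,36,0],[0,0,0.072]]
    - [22,[2,36,0],[0,0,0.072]]
    - [22,[5,36,0],[0,0,0.072]]
    - [22,[7,35,0],[0,0,0.072]]
    - [22,[10,35,0],[0,0,0.072]]
    - [22,[12,34,0],[0,0,0.072]]

```text
t: 40.85
tool_pos: [577.8, -49.6, 265.4]
orientation: [[-0.859, 0.513, -0.002], [0.513, 0.859, 0.0], [0.001, -0.001, -1.0]]
force: [0.0, 0.1, -2.1]
finger_gap: 0.414
grasp_force: 52.4
```

Request:
servo_tool:
  steps:
    - [22,[15,33,0],[0,0,0.072]]
    - [22,[17,32,0],[0,0,0.072]]
    - [22,[19,31,0],[0,0,0.072]]
    - [22,[22,29,0],[0,0,0.072]]
    - [22,[24,27,0],[0,0,0.072]]
    - [22,[26,26,0],[0,0,0.072]]
    - [22,[27,24,0],[0,0,0.072]]
    - [22,[29,22,0],[0,0,0.072]]
    - [22,[30,20,0],[0,0,0.072]]
    - [22,[32,17,0],[0,0,0.072]]

```text
t: 42.1
tool_pos: [619.2, 310.8, 265.1]
orientation: [[-0.307, 0.952, -0.002], [0.952, 0.307, -0.001], [-0.0, -0.002, -1.0]]
force: [-0.1, -0.7, -2.4]
finger_gap: 0.41
grasp_force: 52.4
```

Request:
servo_tool:
  steps:
    - [22,[0,0,0],[0,0,0]]
    - [22,[0,0,0],[0,0,0]]
    - [22,[0,0,0],[0,0,0]]
    - [22,[0,0,0],[0,0,0]]
    - [22,[0,0,0],[0,0,0]]
    - [22,[0,0,0],[0,0,0]]
    - [22,[0,0,0],[0,0,0]]
    - [22,[0,0,0],[0,0,0]]
    - [22,[0,0,0],[0,0,0]]
    - [22,[0,0,0],[0,0,0]]

```text
t: 43.35
tool_pos: [619.4, 309.8, 266.4]
orientation: [[-0.31, 0.951, -0.0], [0.951, 0.31, -0.0], [0.0, -0.0, -1.0]]
force: [-0.1, 0.4, -1.9]
finger_gap: 0.41
grasp_force: 52.4
```

```bash
python3 -c "
from h import *
s=st(); print((s['tool_pos'][:2]-S)@RS)
d=manip.snapshot('top'); cv2.imwrite('pics/t7.png',cv2.resize(d['color'][145:295,110:310,::-1],None,fx=4,fy=4,interpolation=cv2.INTER_CUBIC))"
```

```text
t 43.35 p [619.376 309.77  266.436] yang 18.05242701719487 z [-0. -0. -1.] gap 0.41004915045774426 F [-0.108  0.445 -1.906] g 52.397414445877075 q6 0.09956221893773272
[114.423   0.191]
```

View pics/t7.png

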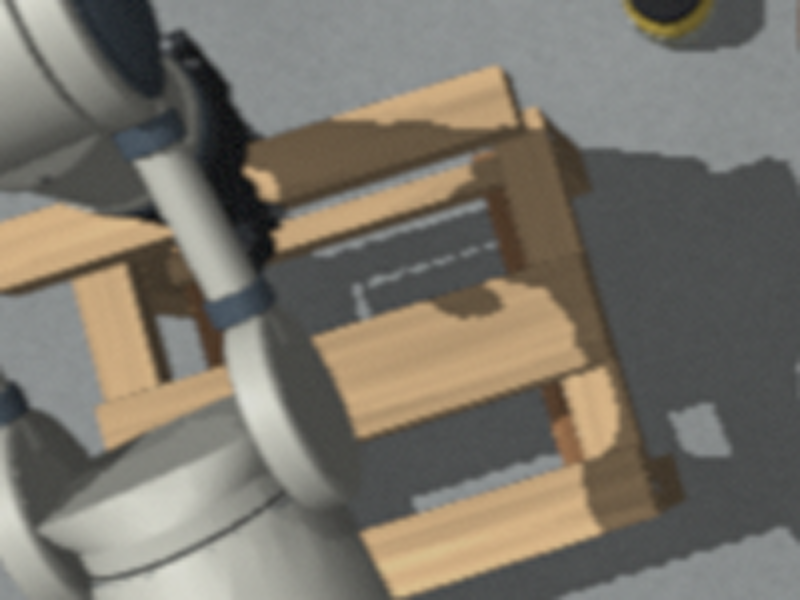

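The batten is over the back, with its right-end top corners near (500,67) and (513,124). The jar is untouched at the top right.

```bash
python3 -c "
from h import *
d=manip.snapshot('top')
print(crop2stand(d,[(500,67),(513,124)],290.3,(110,145)))"
```

```text
[[ 131.925 -148.915]
 [  99.541 -146.743]]
```

Request:
servo_tool:
  steps:
    - [22,[-1.6,-2.4,10],[0,0,0.01]]
    - [22,[0,0,25],[0,0,0]]
    - [22,[0,0,20],[0,0,0]]
    - [22,[0,0,10],[0,0,0]]
    - [22,[0,0,5],[0,0,0]]
    - [22,[0,0,2],[0,0,0]]
    - [22,[0,0,0],[0,0,0]]
    - [22,[0,0,0],[0,0,0]]
    - [22,[0,0,0],[0,0,0]]
    - [22,[0,0,0],[0,0,0]]

```text
t: 44.7
tool_pos: [617.7, 307.5, 194.7]
orientation: [[-0.3, 0.954, 0.0], [0.954, 0.3, 0.0], [0.0, 0.0, -1.0]]
force: [-0.1, 0.5, -1.0]
finger_gap: 0.414
grasp_force: 52.4
```

```bash
python3 -c "
from h import *
s=st(); print((s['tool_pos'][:2]-S)@RS)"
```

```text
t 44.7 p [617.658 307.479 194.669] yang 17.47412141985723 z [ 0.  0. -1.] gap 0.41392383929087667 F [-0.056  0.502 -1.042] g 52.422704100608826 q6 0.10762353847789403
[112.096  -1.479]
```

Request:
servo_tool:
  steps:
    - [22,[0,0,3],[0,0,0]]
    - [22,[0,0,2],[0,0,0]]
    - [22,[0,0,1],[0,0,0]]
    - [22,[0,0,1],[0,0,0]]
    - [22,[0,0,0.6],[0,0,0]]
    - [22,[0,0,0.3],[0,0,0]]
    - [22,[0,0,0],[0,0,0]]
    - [22,[0,0,0],[0,0,0]]
    - [22,[0,0,0],[0,0,0]]
    - [22,[0,0,0],[0,0,0]]

```text
t: 45.95
tool_pos: [617.6, 307.5, 187.1]
orientation: [[-0.3, 0.954, 0.0], [0.954, 0.3, 0.0], [0.0, 0.0, -1.0]]
force: [-1.7, -1.1, 2.6]
finger_gap: 0.409
grasp_force: 53.1
```

Request:
servo_tool:
  steps:
    - [47,[0,0,0],[0,0,0]]
    - [53,[0,0,0],[0,0,0]]
    - [60,[0,0,0],[0,0,0]]
    - [68,[0,0,0],[0,0,0]]
    - [70,[0,0,0],[0,0,0]]
    - [70,[0,0,-10],[0,0,0]]
    - [70,[0,0,-20],[0,0,0]]
    - [80,[0,0,-30],[0,0,0]]
    - [100,[0,0,-35],[0,0,0]]
    - [100,[0,0,-15],[0,0,0]]

```text
t: 47.2
tool_pos: [617.9, 307.6, 300.9]
orientation: [[-0.3, 0.954, 0.005], [0.954, 0.3, 0.002], [0.001, 0.005, -1.0]]
force: [-0.3, -0.1, -0.1]
finger_gap: 1.001
grasp_force: 0.0
```

Request:
servo_tool:
  steps:
    - [100,[-35,-35,0],[0,0,0]]
    - [100,[-35,-35,0],[0,0,0]]
    - [100,[-35,-35,0],[0,0,0]]
    - [100,[-35,-35,0],[0,0,0]]
    - [100,[-35,-15,0],[0,0,0]]
    - [100,[-35,-15,0],[0,0,0]]
    - [100,[-35,0,0],[0,0,0]]
    - [100,[-35,0,0],[0,0,0]]
    - [100,[-35,0,0],[0,0,0]]
    - [100,[-35,0,0],[0,0,0]]

```text
t: 48.45
tool_pos: [560.8, -78.6, 297.8]
orientation: [[-0.3, 0.954, 0.002], [0.954, 0.3, -0.0], [-0.001, 0.001, -1.0]]
force: [0.2, -0.1, -0.4]
finger_gap: 1.0
grasp_force: 0.0
```

```bash
python3 -c "
from h import *
st()
d=manip.snapshot('top'); cv2.imwrite('pics/t8.png',cv2.resize(d['color'][165:315,110:310,::-1],None,fx=4,fy=4,interpolation=cv2.INTER_CUBIC))
np.save('b.npy',d['color'])
d=manip.snapshot('side'); cv2.imwrite('pics/s8.png',d['color'][:,:,::-1])"
```

```text
t 48.45 p [560.779 -78.561 297.777] yang 17.47418293603475 z [ 0.002 -0.    -1.   ] gap 0.9999724115214472 F [ 0.22  -0.056 -0.422] g 0.0 q6 -0.504254239143106
```

View pics/t8.png

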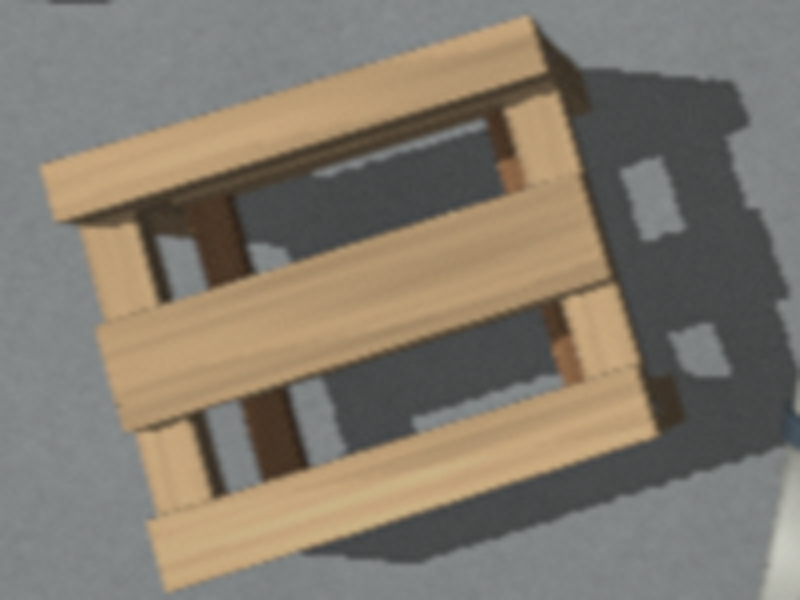

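View pics/s8.png

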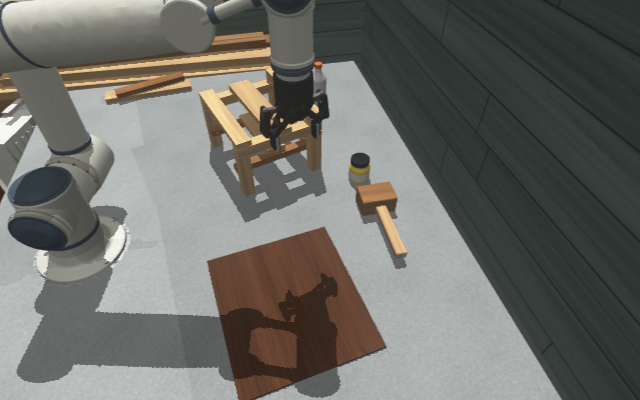

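The batten's corners are at (41,167), (57,222), (530,16) and (548,74). In the side view the sheet is empty and the mallet and jar are in place. I'll check the batten's position and hand in if it is within tolerance.

```bash
python3 -c "
from h import *
d=manip.snapshot('top'); c=crop2stand(d,[(41,167),(57,222),(530,16),(548,74)],211); print(c,c.mean(0))
if abs(c.mean(0)-[112,0]).max()<3: print(manip.job_done())"
```

```text
[[ 129.673  148.037]
 [  95.657  147.474]
 [ 129.184 -150.61 ]
 [  92.789 -150.862]] [111.826  -1.49 ]
the job is handed in; nothing more can be done
None
```

All four pieces were laid in the asked order, each measuring within about 1.5 mm of its place in the top camera; the stand, mallet and jar show no visible shift, and the job was handed in at about 48.5 s.

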